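Change over the sample slides

ROBOT

A 6-joint arm with a two-finger parallel gripper is mounted at the origin on a cart in front of the work surface, level with it; the furniture and walls round the work are solid. World frame = base frame: x ahead of the robot, y to its left, z up, the work surface at z = 0. Lengths are in m, angles in degrees, forces in N, time in s.
With the tool pointing down it reaches from about 0.35 to 0.95 m from the base axis. Payload 17.4 kg.
Tool frame: the origin (TCP) lies on the centre line of the jaws, within the pads' length; the fingertips stand 14 mm ahead of it and the grasp point (between the pads) lies 5 mm behind it (nose_length is the distance from the TCP to the fingertips, in m); z points along the fingers, x is the direction in which the jaws open and shut, and the axes are right-handed (so a half turn about z gives the same grasp; the last joint's range is limited). The gripper opens to 93 mm and grips with 3 to 60 N. Pads are 15 mm wide; open, the fingers measure 128 mm over their backs; the gripper's body (75 mm by 188 mm) begins 65 mm behind the grasp point.
Start: joints at [-74.416, 6.646, 82.598, -0, 90.757, -2.166], TCP at [0.206, -0.643, 0.198] pointing down, gripper open.
Joint ranges: [-162.19, 162.19], [-47.58, 125.68], [4.15, 143.07], [-65.23, 245.23], [0.69, 171.88], [-170.13, 170.13]. Speed limits (degrees/s): [108.29, 108.29, 127.2, 180, 180, 180].

INTERFACE

Orientations are given as [roll, pitch, yaw] about the fixed x, y, z axes, in that order (R = Rz(yaw) Ry(pitch) Rx(roll)).
In Python, from rig import read_state, capture, calibration, job_done, nose_length gives the robot as it stands.
- The arm moves only by the tool move_arm, never from a script. Its argument "deltas" is a list of rows, each a list of 3 entries, a list of its own where there are three numbers: the opening, from 0 (shut) to 1 (fully open), then the shift along the world's x, y, z in m, then the turn, a rotation vector about the world's x, y, z in rad. In form: [[jaw, [tx, ty, tz], [ax, ay, az]], ...]. A call has 1 to 8 rows; each row is the pose to reach, as a shift and turn from the pose commanded when the call began; what a row does not reach only later rows make up. A row lasts 1/12 s, in which the tool goes at most 41.7 mm and 7.16 degrees, less where a joint would pass 70% of its speed; a pose out of reach is approached as far as the arm can. A call with a gripper value outside its range is refused whole. The fingers move at their own pace and stop on an object; "force" is the grip in N (left out, the last holds). Time passes only in rows, so rows that repeat a pose let the fingers close. It gives the time, the measured TCP pose, the force and the opening at its end, in the units of the state.
- read_state(): the state, without advancing time (a new reading comes with each control period).
- capture(name): name is "scene" or "top" or "wrist"; returns (picture, depth): 384x512x3 uint8, red, green, blue; 384x512 float32, m along the optical axis (not along the pixel's ray), 0 where there is no reading.
- calibration(name): a dict with "mtx" (3x3 intrinsics, pixels), "k1" (the pictures are not rectified: a ray, as slopes to the right and down, at radius r is drawn at 1 + k1 r^2 times it, then the intrinsics apply), "origin" and "orientation" of the camera in the world. Camera axes: x right, y down, z forward; pixel columns grow to the right and rows downward; lengths in m; the calibration is good to about 2 mm. A picture is of the moment at which its call begins: read the wrist's pose just before it. calibration takes no time and is no camera call; for the wrist camera it gives the pose at the moment of the call.
- job_done(): hands the job in, once; it reports no verdict.
The state is a dict: "time": time; "q": joint angles; "qvel": joint speeds; "joint_torque": joint torques, N m; "position": TCP position; "tcp_rot": TCP orientation; "contact_force": force on the tool from outside, world axes, zero at the start; "torque": the same for the moment, N m; "finger_gap": finger opening in m.
Only numpy, scipy, OpenCV 4.12 (cv2) and the standard library are available. Lean on these libraries where they do the work, as an engineer would, in place of code of your own. Each camera call takes 0.05 s, during which the arm holds its last target.

TASK

Only one of the two sample slides may stand out at a time: first push the empty blue tray fully home, then hook a fingertip behind the lip of the tray that carries the amber vial and draw it out all the way to its stop. Do it with the fingertips only: do not pinch a lip, do not touch the vial or let it tip, and leave the things around the slides where they are.

Things in the scene. Friction and masses are not known exactly. Their poses are not given: they have to be found in the camera images.
- loader_a: The loaded sample slide: fixed aluminium base 160 x 110 mm with dark side rails (tops 22 mm above the bench), a rear stop block (30 mm) and a sliding blue tray with an upright front lip. Origin: centre of the base's underside. x runs along the rails to the rear (the tray draws out along -x, roughly to the robot), z up. This one carries the vial. The two slides look alike.
- loader_b: The empty sample slide: fixed aluminium base 160 x 110 mm with dark side rails (tops 22 mm above the bench), a rear stop block (30 mm) and a sliding blue tray with an upright front lip. Origin: centre of the base's underside. x runs along the rails to the rear (the tray draws out along -x, roughly to the robot), z up. This one's tray is empty and starts partly out. The two slides look alike.
- loader_a_tray (a joint): Travel of the loaded slide's tray in m: 0 = fully home, 0.08 = fully out, against the stop. It runs with about 1.5 N friction plus 6 N per m/s, has hard stops and no spring, and stays where it is left. Starts at 0.
- loader_a_hook (a point): Centre of the rear face of the loaded tray's lip, 36 mm above the bench; moves with the tray, axes as the base (+x to the rear). The lip is 88 mm wide and 9 mm thick (blue rear half, top 51 mm above the bench; steel front plate, top 46 mm). Behind it the tray floor (16 mm above the bench) is bare for 74 mm, up to the nest; side edges, 82 mm apart, reach 21 mm.
- loader_a_nest (a point): Centre of the loaded tray's nest, on the tray floor: a white ring 36 mm across, 30.4 mm inside, 7 mm high. 92 mm behind the rear face of the lip; moves with the tray.
- loader_b_tray (a joint): Travel of the empty slide's tray in m: 0 = fully home, 0.08 = fully out, against the stop. It runs with about 1.5 N friction plus 6 N per m/s, has hard stops and no spring, and stays where it is left. Starts between 0.03 and 0.06.
- loader_b_hook (a point): Centre of the rear face of the empty tray's lip, 36 mm above the bench; moves with the tray, axes as the base (+x to the rear). The lip is 88 mm wide and 9 mm thick (blue rear half, top 51 mm above the bench; steel front plate, top 46 mm). Behind it the tray floor (16 mm above the bench) is bare for 74 mm, up to the nest; side edges, 82 mm apart, reach 21 mm.
- loader_b_nest (a point): Centre of the empty tray's nest, on the tray floor: a white ring 36 mm across, 30.4 mm inside, 7 mm high. 92 mm behind the rear face of the lip; moves with the tray.
- vial_mid (a point): Centre, half-way up, of the loose amber glass vial with white cap, 24 mm across, 56 mm tall, that stands upright in the loaded tray's nest; its cap is 72 mm above the bench. Its z axis points up the vial.
- tub: Bystander: loose round tub with black cap, 37 mm across, 42 mm tall, between the slides. Origin: centre of its underside.
- petri: Bystander: loose clear petri dish, 50 mm across, 12 mm high, between the slides towards the robot. Origin: centre of its underside.
- tall_vial: Bystander: loose amber vial with black cap, 32 mm across, 71 mm tall, at the right. Origin: centre of its underside.
- gel_box: Bystander: loose clear box of chips, 56 x 50 x 18 mm, at the left. Origin: centre of its underside.
- vial: The same amber vial as vial_mid. Origin: centre of its underside.
There are look-alikes about, which are no part of the job. Leave any yellow look-alike of the vial alone.

How it is judged (in metres and radians):
On the way, in this order (a step that is already met when the one before it is completed fails the run):
1. the empty tray is pushed fully home, the loaded one still home (value of joint loader_b_tray below 0.005 m and value of joint loader_a_tray below 0.012 m), for 0.2 s.
2. the loaded tray is drawn out to its stop, the empty one still home (value of joint loader_a_tray above 0.074 m and value of joint loader_b_tray below 0.006 m), for 0.2 s.
At the end, for the whole second after the job is handed in: The loaded tray stands out within 6 mm of its stop, the empty tray is home within 6 mm, the amber vial stands upright (within 0.1 rad) and at rest in its nest (within 8 mm of its centre), and every bystander is within 12 mm of where it was (all of step 2 and angle between vial_mid's own z axis and vertical below 0.1 rad and horizontal distance between vial_mid and loader_a_nest below 0.008 m and linear speed of vial below 0.02 m/s and velocity of joint loader_a_tray below 0.01 m/s and distance of each of tub, petri, tall_vial, gel_box from where it was at the start of the episode below 0.012 m); the robot touches nothing.
It fails at once if the loaded tray is drawn out while the empty one is not yet home (value of joint loader_a_tray above 0.012 m and value of joint loader_b_tray above 0.008 m).
It fails at once if the vial is touched by the robot (contact force between any of the fingers, the arm and vial above 0.3 N).
It fails at once if the vial tips over or leaves its nest (angle between vial_mid's own z axis and vertical above 0.35 rad or distance between vial_mid and loader_a_nest above 0.04 m).
It fails at once if a bystander is moved or lifted (distance of any of tub, petri, tall_vial, gel_box from where it was at the start of the episode above 0.012 m).
It fails at once if a tray's lip is pinched between the fingers (its front and rear faces pressed at once) ((contact force between the fingers and loader_a_tray_c0 above 0.8 N and contact force between the fingers and loader_a_tray_c1 above 0.8 N) or (contact force between the fingers and loader_b_tray_c0 above 0.8 N and contact force between the fingers and loader_b_tray_c1 above 0.8 N)).
It also fails if it takes over 45 s, if anything falls off the work surface, if the arm or the gripper's body presses on something with over 40 N, if the wrist force passes 120 N, or if a joint passes its speed limit or range.

## Working session

There is one attempt and no reset: what is moved stays moved. The work goes in short steps, Python scripts to look and compute and a tool call to move; the robot and the scene stay as the last step left them, time stands still between calls to the robot, and variables do not carry over. Pictures are saved under pics/ and viewed, and the job is handed in when it is done.

Besides the shell and the picture viewer there is one more tool, called after ">>>" by a JSON object that holds its "method" and its "body". move_arm: Moves the arm, as the interface text tells. Its arguments: {"type":"object","properties":{"deltas":{"type":"array"},"force":{"type":"number"}},"required":["deltas"]}

```bash
mkdir -p pics; ls
python3 - <<'E'
from rig import *
import cv2
print(read_state()); print(nose_length() if callable(nose_length) else nose_length)
for n in ("scene","top"):
    p,d=capture(n); c=calibration(n); print(n,c)
    cv2.imwrite(f"pics/{n}0.png",p[:,:,::-1]); 
    import numpy as np; np.savez(f"{n}0.npz",p=p,d=d)
E
```

```text
pics
{'time': 0.0, 'q': array([-7.44157733e+01,  6.67405077e+00,  8.26328222e+01,  1.11944400e-03,
        9.07564851e+01, -2.16581462e+00]), 'qvel': array([ 0.00949065, -0.05153243,  0.04203184, -0.06478068, -0.03420592,
       -0.06681402]), 'joint_torque': array([-4.50171894e-03, -7.21260667e+01, -6.22622037e+01,  7.75016122e-02,
        2.34508084e-02, -1.04407954e-04]), 'position': array([ 0.20572473, -0.64266621,  0.19693775]), 'tcp_rot': array([-1.79996487e+02,  6.32705191e-02, -7.22499425e+01]), 'contact_force': array([ 0.69550951, -0.27521924, -0.29639863]), 'torque': array([ 0.03309227, -0.03674699,  0.00094419]), 'finger_gap': 0.09296220165798401}
0.014
scene {'mtx': array([[368.53801078,   0.        , 251.130281  ],
       [  0.        , 368.53801078, 191.04809146],
       [  0.        ,   0.        ,   1.        ]]), 'k1': 0.018540422971094477, 'origin': array([-0.08909485, -0.57701196,  0.60071196]), 'orientation': array([-121.2387702 ,   -0.77729224,  -47.77415793])}
top {'mtx': array([[368.51028103,   0.        , 253.5704868 ],
       [  0.        , 368.51028103, 188.2879336 ],
       [  0.        ,   0.        ,   1.        ]]), 'k1': -0.020083639283318827, 'origin': array([0.31265274, 0.01497248, 1.18406419]), 'orientation': array([-167.02903346,    0.17722903,  -93.47447416])}
```

View pics/scene0.png

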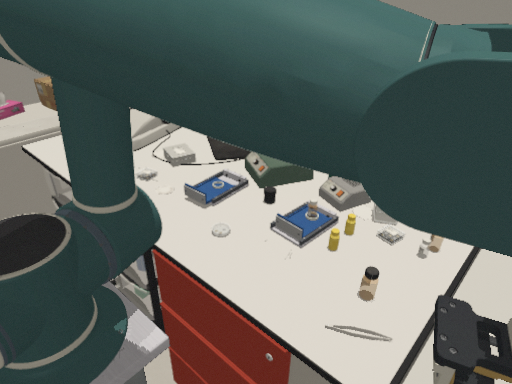

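View pics/top0.png

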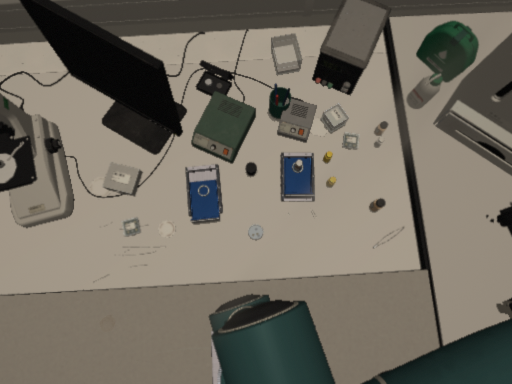

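```bash
cat > h.py <<'E'
import numpy as np, cv2
from scipy.spatial.transform import Rotation as R
def rays(c,uv):
    uv=np.atleast_2d(np.float64(uv)); k=np.array([c['k1'],0,0,0,0.])
    n=cv2.undistortPoints(uv[:,None],c['mtx'],k)[:,0]
    Rm=R.from_euler('xyz',c['orientation'],degrees=True).as_matrix()
    return c['origin'],np.c_[n,np.ones(len(n))]@Rm.T
def onplane(c,uv,z):
    o,d=rays(c,uv); return o+d*((z-o[2])/d[:,2])[:,None]
def proj(c,P):
    Rm=R.from_euler('xyz',c['orientation'],degrees=True).as_matrix()
    q=(np.atleast_2d(P)-c['origin'])@Rm
    return cv2.projectPoints(q[:,None],np.zeros(3),np.zeros(3),c['mtx'],np.array([c['k1'],0,0,0,0.]))[0][:,0]
E
python3 - <<'E'
import numpy as np,cv2
from h import *
from rig import calibration
p=np.load('top0.npz')['p'];s=np.load('scene0.npz')['p']
cv2.imwrite('pics/topz.png',cv2.resize(p[140:250,170:340],None,fx=4.7,fy=4.7,interpolation=2)[:,:,::-1])
cv2.imwrite('pics/scz.png',cv2.resize(s[160:270,170:380],None,fx=3.8,fy=3.8,interpolation=2)[:,:,::-1])
c=calibration('top')
for n,u in dict(Lc=(203,193),Rc=(297,177),vial=(297,164),tub=(251,169),petri=(256,232),tall=(378,204),y1=(328,157),y2=(332,182)).items(): print(n,onplane(c,u,.02).round(3))
E
```

```text
Lc [[0.575 0.167 0.02 ]]
Rc [[ 0.61  -0.141  0.02 ]]
vial [[ 0.654 -0.145  0.02 ]]
tub [[0.646 0.007 0.02 ]]
petri [[0.439 0.003 0.02 ]]
tall [[ 0.504 -0.394  0.02 ]]
y1 [[ 0.671 -0.25   0.02 ]]
y2 [[ 0.586 -0.254  0.02 ]]
```

View pics/topz.png

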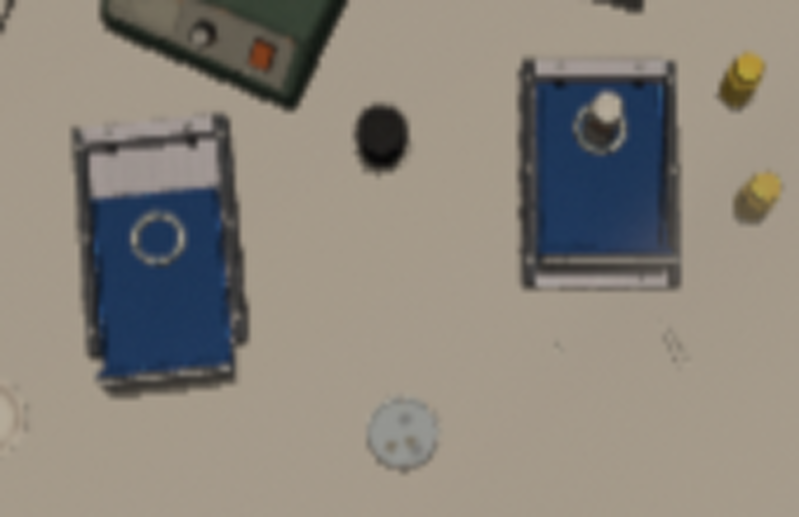

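View pics/scz.png

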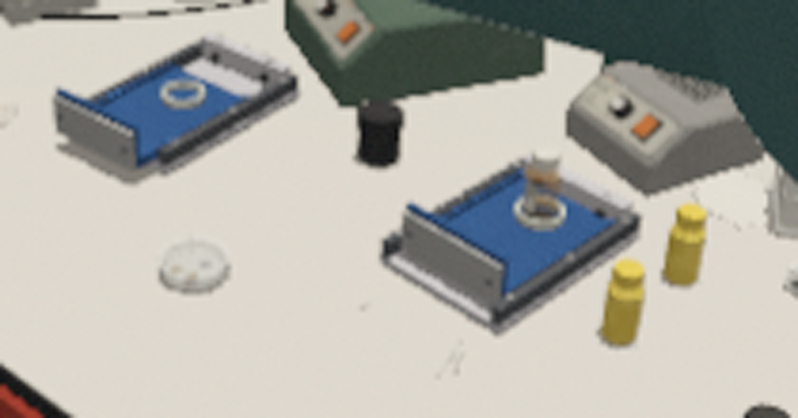

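Run:
```python
import numpy as np
from h import *
from rig import calibration
c=calibration('top'); s=calibration('scene')
Z=lambda a:np.array(a,float)/4.7+[170,140]-.4
S=lambda a:np.array(a,float)/3.8+[170,160]-.4
f=lambda a,z:onplane(c,Z(a),z)
for n,k in dict(B=[(77,130),(222,118),(95,355),(240,340)],A=[(525,62),(672,62),(530,288),(673,288)]).items():
    P=f(k,.022)[:,:2]; v=(P[0]+P[1]-P[2]-P[3])/2; print(n,P.round(3).tolist(),'c',P.mean(0).round(4),'len',np.linalg.norm(v),'yaw',np.degrees(np.arctan2(v[1],v[0])))
print('rings',f([(158,238),(600,128)],.023).round(4), onplane(s,S([(183,94),(539,211)]),.023).round(4))
print('lipB rear edge',f([(100,378),(235,360)],.051).round(4), 'scene',onplane(s,S([(58,92),(135,133)]),.051).round(4))
print('lipA',f([(538,257),(664,257)],.051).round(4),onplane(s,S([(407,207),(505,265)]),.051).round(4))
```

```text
B [[0.664, 0.22], [0.667, 0.118], [0.505, 0.21], [0.509, 0.112]] c [0.5863 0.165 ] len 0.15875261744605462 yaw 2.763430729838088
A [[0.695, -0.097], [0.688, -0.2], [0.533, -0.087], [0.527, -0.185]] c [ 0.6108 -0.1422] len 0.16205415200660805 yaw -4.271633365495368
rings [[ 0.5833  0.1652  0.023 ]
 [ 0.643  -0.1449  0.023 ]] [[ 0.5799  0.1596  0.023 ]
 [ 0.6411 -0.1479  0.023 ]]
lipB rear edge [[0.4846 0.2026 0.051 ]
 [0.4911 0.1132 0.051 ]] scene [[0.4827 0.1965 0.051 ]
 [0.4834 0.1078 0.051 ]]
lipA [[ 0.5482 -0.0919  0.051 ]
 [ 0.543  -0.176   0.051 ]] [[ 0.5472 -0.0998  0.051 ]
 [ 0.5396 -0.1873  0.051 ]]
```

>>> {"method": "move_arm", "body": {"deltas": [[0,[0.03,0.02,0],[0,0,-0.03]],[0,[0.06,0.05,0],[0,0,-0.06]],[0,[0.08,0.085,0],[0,0,-0.1]],[0,[0.1,0.12,0],[0,0,-0.13]],[0,[0.12,0.155,0],[0,0,-0.16]],[0,[0.135,0.19,0],[0,0,-0.19]],[0,[0.15,0.225,0],[0,0,-0.22]],[0,[0.165,0.26,0],[0,0,-0.262]]], "force": 5}}

```text
time: 0.77
position: [0.371, -0.381, 0.1973]
tcp_rot: [180.0, 0.0, -87.3]
contact_force: [0.4, -0.7, -0.6]
finger_gap: 0.044
```

>>> {"method": "move_arm", "body": {"deltas": [[0,[0.01,0.038,0],[0,0,0]],[0,[0.02,0.076,0],[0,0,0]],[0,[0.03,0.114,0],[0,0,0]],[0,[0.035,0.152,0],[0,0,0]],[0,[0.04,0.19,0],[0,0,0]],[0,[0.045,0.23,0],[0,0,0]],[0,[0.05,0.27,0],[0,0,0]],[0,[0.055,0.31,0],[0,0,0]]]}}

```text
time: 1.43
position: [0.4253, -0.071, 0.1976]
tcp_rot: [-180.0, -0.0, -87.3]
contact_force: [0.8, -0.3, 0.4]
finger_gap: 0.0002
```

>>> {"method": "move_arm", "body": {"deltas": [[0,[0,0.04,0],[0,0,0]],[0,[0,0.08,0],[0,0,0]],[0,[0,0.12,0],[0,0,0]],[0,[0,0.16,0],[0,0,0]],[0,[0,0.2,0],[0,0,0]],[0,[0,0.23,0],[0,0,0]],[0,[0,0.23,0],[0,0,0]]]}}

```text
time: 2.02
position: [0.4251, 0.1613, 0.1972]
tcp_rot: [180.0, 0.1, -87.0]
contact_force: [0.7, -0.0, 0.4]
finger_gap: 0.0008
```

```bash
cat > snap.py <<'E'
import sys
from rig import *
from h import *
def snap(n,tag,f=1.5):
    c=calibration(n); p,d=capture(n); np.savez(tag+'.npz',p=p,d=d,**c)
    cv2.imwrite(f'pics/{tag}.png',cv2.resize(p,None,fx=f,fy=f)[:,:,::-1]); return c,p,d
if __name__=='__main__':
    snap(sys.argv[1],sys.argv[2])
E
python3 snap.py wrist w1; python3 snap.py scene s1
```

```text
(no output)
```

View pics/w1.png

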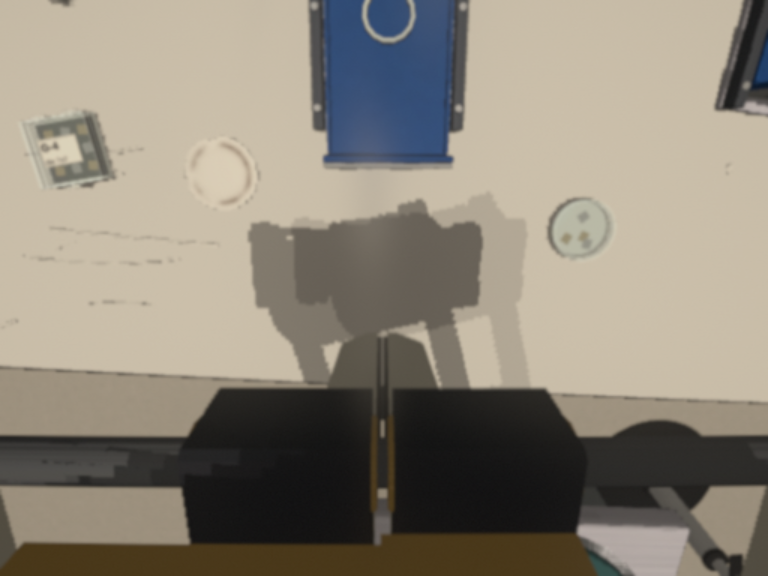

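View pics/s1.png

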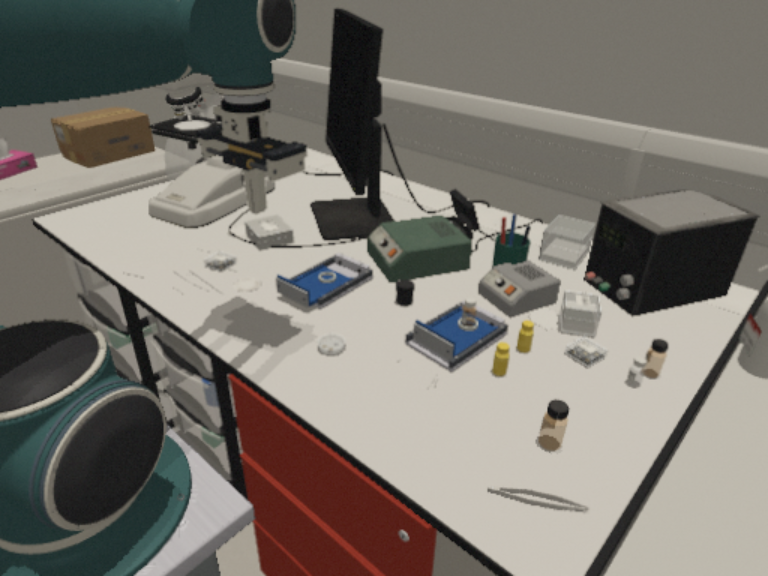

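Run:
```python
from h import *
d=np.load('w1.npz'); c={k:d[k] for k in('mtx','k1','origin','orientation')};c['k1']=float(c['k1'])
print(c['origin'],c['orientation'])
u=lambda a:np.array(a,float)/1.5-.2
print(onplane(c,u([(324,162),(453,163),(324,155),(453,156)]),.051).round(4))
print('depth',d['d'][105:109,255:260])
p=d['p'];print(proj(c,[[.4251,.1613,.183]]))
print(onplane(c,u([(388,13)]),.023).round(4),onplane(c,u([(730,108)]),.022).round(4))
```

```text
[0.50300328 0.16570415 0.38452766] [ 1.63686316e+02  2.70574236e-02 -8.69933272e+01]
[[0.4853 0.204  0.051 ]
 [0.4892 0.1175 0.051 ]
 [0.4899 0.2041 0.051 ]
 [0.4938 0.118  0.051 ]]
depth [[0.32354122 0.32369506 0.32319117 0.         0.3231451 ]
 [0.32339597 0.32377154 0.32385638 0.32330543 0.3239606 ]
 [0.32431942 0.3244432  0.32453412 0.32330132 0.32412884]
 [0.32362548 0.3233789  0.32392547 0.32418358 0.32457235]]
[[255.18053504 213.45259948]]
[[0.5841 0.1662 0.023 ]] [[ 0.5376 -0.0813  0.022 ]]
```

>>> {"method": "move_arm", "body": {"deltas": [[0,[0,0,-0.04],[0,0,0]],[0,[0,0,-0.08],[0,0,0]],[0,[0,0,-0.115],[0,0,0]],[0,[0.01,0,-0.14],[0,0,0]],[0,[0.025,0.001,-0.153],[0,0,0]],[0,[0.035,0.001,-0.153],[0,0,0]],[0,[0.042,0.001,-0.153],[0,0,0]],[0,[0.046,0.001,-0.153],[0,0,0]]]}}

```text
time: 2.78
position: [0.4731, 0.1575, 0.0459]
tcp_rot: [-179.9, 0.0, -87.3]
contact_force: [-0.1, -0.5, 0.0]
finger_gap: 0.0006
```

>>> {"method": "move_arm", "body": {"deltas": [[0,[0.004,0,0],[0,0,0]],[0,[0.009,0,0],[0,0,0]],[0,[0.014,0.001,0],[0,0,0]],[0,[0.018,0.001,0],[0,0,0]],[0,[0.022,0.001,0],[0,0,0]],[0,[0.026,0.001,0],[0,0,0]],[0,[0.029,0.001,0],[0,0,0]],[0,[0.031,0.0015,0],[0,0,0]]]}}

```text
time: 3.45
position: [0.5031, 0.1596, 0.0446]
tcp_rot: [180.0, -0.0, -87.3]
contact_force: [-0.1, -0.3, 0.5]
finger_gap: -0.0
```

```bash
python3 snap.py wrist w2; python3 -c "
from rig import *;print(read_state()['contact_force'],read_state()['position'])"
```

```text
[ 0.27642806 -0.35679162 -0.09586493] [0.50320445 0.15969005 0.04459238]
```

View pics/w2.png

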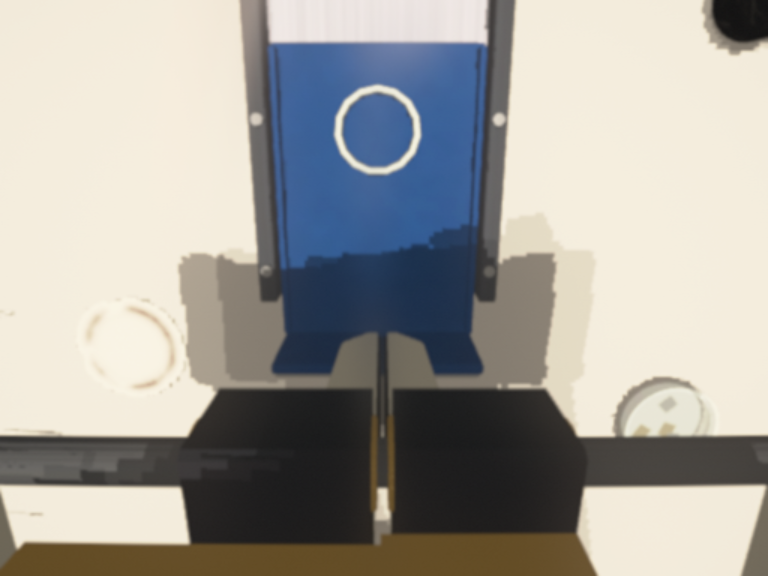

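Run:
```python
from h import *
d=np.load('w2.npz'); c={k:d[k] for k in('mtx','k1','origin','orientation')};c['k1']=float(c['k1'])
u=lambda a:np.array(a,float)/1.5-.2
print(c['origin'],c['orientation'])
print('ring',onplane(c,u([(378,130)]),.023).round(4),'lip',onplane(c,u([(273,373),(482,374)]),.051).round(4),onplane(c,u([(284,333),(472,333)]),.051).round(4))
print('rails front',onplane(c,u([(268,298),(487,298)]),.022))
for x in(.503-.0075,.503+.0075): print(proj(c,[[x,.1596,.0305]])*1.5)
```

```text
[0.58090234 0.16387089 0.23199547] [ 1.63730461e+02 -2.56789900e-02 -8.72323207e+01]
ring [[0.5841 0.1656 0.023 ]] lip [[0.4857 0.2043 0.051 ]
 [0.4894 0.1181 0.051 ]] [[0.5038 0.1996 0.051 ]
 [0.5074 0.124  0.051 ]]
rails front [[0.50831099 0.21249385 0.022     ]
 [0.51313006 0.11253157 0.022     ]]
[[381.97025962 336.18370712]]
[[383.6191314  304.62543941]]
```

```bash
python3 snap.py scene s2
python3 - <<'E'
from h import *
d=np.load('w2.npz'); D=d['d']; c={k:d[k] for k in('mtx','k1','origin','orientation')};c['k1']=float(c['k1'])
for col in (200,235,245,262,310):
  for row in (210,220,226,232,240,246,252,256,262,270,290):
    o,r=rays(c,[(col,row)]); print(col,row,D[row,col].round(4),(o+r*D[row,col]).round(3))
s=np.load('s2.npz')['p']; cv2.imwrite('pics/s2z.png',cv2.resize(s[120:230,130:280],None,fx=5,fy=5,interpolation=2)[:,:,::-1])
E
```

```text
200 210 0.229 [[0.499 0.199 0.017]]
200 220 0.2327 [[0.49  0.199 0.015]]
200 226 0.2224 [[0.49  0.197 0.026]]
200 232 0.2129 [[0.491 0.195 0.036]]
200 240 0.2021 [[0.49  0.194 0.047]]
200 246 0.1989 [[0.488 0.193 0.051]]
200 252 0.2571 [[ 0.456  0.201 -0.   ]]
200 256 0.2589 [[ 0.452  0.201 -0.001]]
200 262 0.0827 [[0.538 0.176 0.158]]
200 270 0.0798 [[0.538 0.175 0.161]]
200 290 0.0716 [[0.538 0.174 0.17 ]]
235 210 0.2285 [[0.5   0.174 0.017]]
235 220 0.2329 [[0.492 0.174 0.015]]
235 226 0.1727 [[0.512 0.171 0.072]]
235 232 0.1659 [[0.511 0.171 0.079]]
235 240 0.156 [[0.512 0.17  0.09 ]]
235 246 0.1494 [[0.512 0.17  0.096]]
235 252 0.1444 [[0.512 0.169 0.102]]
235 256 0.1408 [[0.512 0.169 0.105]]
235 262 0.0838 [[0.538 0.167 0.157]]
235 270 0.0789 [[0.539 0.167 0.162]]
235 290 0.0713 [[0.539 0.166 0.17 ]]
245 210 0.2301 [[0.5   0.167 0.016]]
245 220 0.2324 [[0.492 0.166 0.016]]
245 226 0.1732 [[0.512 0.166 0.072]]
245 232 0.1657 [[0.512 0.165 0.08 ]]
245 240 0.1563 [[0.512 0.165 0.089]]
245 246 0.1498 [[0.512 0.165 0.096]]
245 252 0.1438 [[0.512 0.165 0.102]]
245 256 0.1416 [[0.512 
[... 233 characters left out ...]
]]
262 232 0.1652 [[0.512 0.157 0.08 ]]
262 240 0.156 [[0.512 0.157 0.09 ]]
262 246 0.1491 [[0.513 0.157 0.097]]
262 252 0.1443 [[0.512 0.157 0.102]]
262 256 0.1414 [[0.512 0.157 0.105]]
262 262 0.0832 [[0.539 0.16  0.158]]
262 270 0.0802 [[0.539 0.16  0.161]]
262 290 0.0749 [[0.537 0.16  0.167]]
310 210 0.227 [[0.503 0.121 0.019]]
310 220 0.2261 [[0.497 0.121 0.022]]
310 226 0.2223 [[0.494 0.121 0.026]]
310 232 0.215 [[0.493 0.123 0.034]]
310 240 0.2008 [[0.494 0.125 0.049]]
310 246 0.1999 [[0.491 0.125 0.051]]
310 252 0.2568 [[0.461 0.114 0.   ]]
310 256 0.2576 [[0.457 0.113 0.   ]]
310 262 0.0835 [[0.539 0.147 0.157]]
310 270 0.08 [[0.539 0.148 0.161]]
310 290 0.0722 [[0.539 0.149 0.169]]
```

View pics/s2z.png

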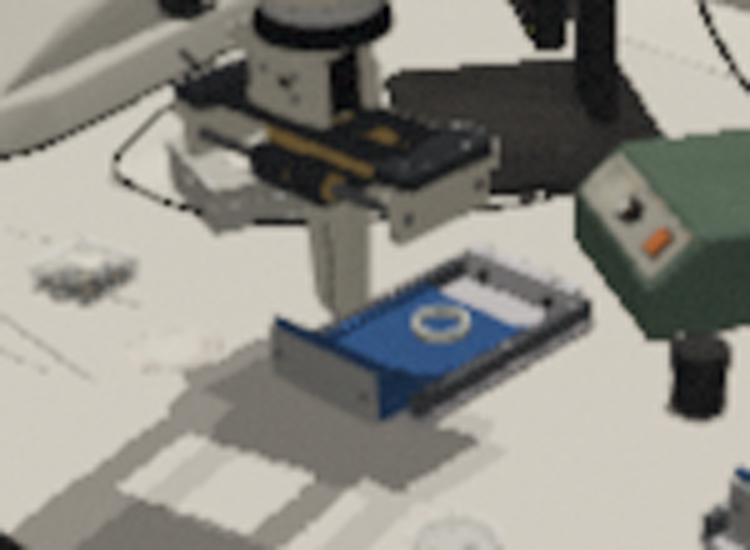

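Run:
```python
from h import *
from rig import *
print(type(nose_length), nose_length() if callable(nose_length) else nose_length)
s=calibration('scene')
o,r=rays(s,[(130+345/5,120+312/5),(130+322/5,120+298/5),(130+368/5,120+300/5)])
for x in (.495,.503,.511):
    print(x,(o+r*((x-o[0])/r[:,0])[:,None]).round(4).tolist())
d=np.load('s2.npz')['d']
for row in range(160,190,3): 
    o,r=rays(s,[(199,row)]);print(row,d[row,199],(o+r*d[row,199]).round(3))
```

```text
<class 'float'> 0.014
0.495 [[0.495, 0.1456, 0.0709], [0.495, 0.1656, 0.0723], [0.495, 0.1245, 0.087]]
0.503 [[0.503, 0.1555, 0.0636], [0.503, 0.1758, 0.065], [0.503, 0.1341, 0.08]]
0.511 [[0.511, 0.1654, 0.0564], [0.511, 0.186, 0.0578], [0.511, 0.1437, 0.073]]
160 0.98093927 [[0.474 0.114 0.161]]
163 1.0240769 [[0.496 0.141 0.134]]
166 1.0271815 [[0.495 0.14  0.126]]
169 1.0350676 [[0.496 0.143 0.115]]
172 1.0406667 [[0.496 0.144 0.105]]
175 1.0424114 [[0.494 0.142 0.097]]
178 1.0518198 [[0.496 0.145 0.085]]
181 1.0551116 [[0.494 0.145 0.076]]
184 1.1577916 [[0.548 0.211 0.017]]
187 1.1489422 [[0.539 0.202 0.014]]
```

The depth readings show the fingertip end at z≈0.068, not the 0.031 expected from the TCP, so it is hovering above lip B and the tray hasn't moved. I'll back off, go lower in front of the lip, and check the tip again.

>>> {"method": "move_arm", "body": {"deltas": [[0,[-0.03,-0.001,0],[0,0,0]],[0,[-0.05,-0.002,0],[0,0,0]],[0,[-0.05,-0.002,-0.01],[0,0,0]],[0,[-0.05,-0.002,-0.02],[0,0,0]],[0,[-0.05,-0.002,-0.025],[0,0,0]],[0,[-0.05,-0.002,-0.025],[0,0,0]]]}}

```text
time: 4.05
position: [0.4525, 0.1574, 0.018]
tcp_rot: [179.9, -0.0, -87.3]
contact_force: [0.2, -0.2, 0.4]
finger_gap: 0.0005
```

```bash
python3 snap.py scene s3; python3 snap.py wrist w3
python3 - <<'E'
from h import *
s=np.load('s3.npz')['p']; cv2.imwrite('pics/s3z.png',cv2.resize(s[120:230,130:280],None,fx=5,fy=5,interpolation=2)[:,:,::-1])
d=np.load('w3.npz'); D=d['d']; c={k:d[k] for k in('mtx','k1','origin','orientation')};c['k1']=float(c['k1'])
for row in range(216,240,2):
    o,r=rays(c,[(246,row)]); print(row,(o+r*D[row,246]).round(4))
E
```

```text
216 [[0.5309 0.1618 0.206 ]]
218 [[ 0.4469  0.1635 -0.0014]]
220 [[ 0.4457  0.1634 -0.0008]]
222 [[0.4611 0.1631 0.0396]]
224 [[0.4614 0.163  0.0431]]
226 [[0.4614 0.1629 0.0457]]
228 [[0.4609 0.1629 0.0474]]
230 [[0.4616 0.1628 0.0515]]
232 [[0.4613 0.1628 0.0532]]
234 [[0.4617 0.1627 0.0567]]
236 [[0.4618 0.1626 0.0592]]
238 [[0.4613 0.1626 0.0604]]
```

View pics/s3z.png

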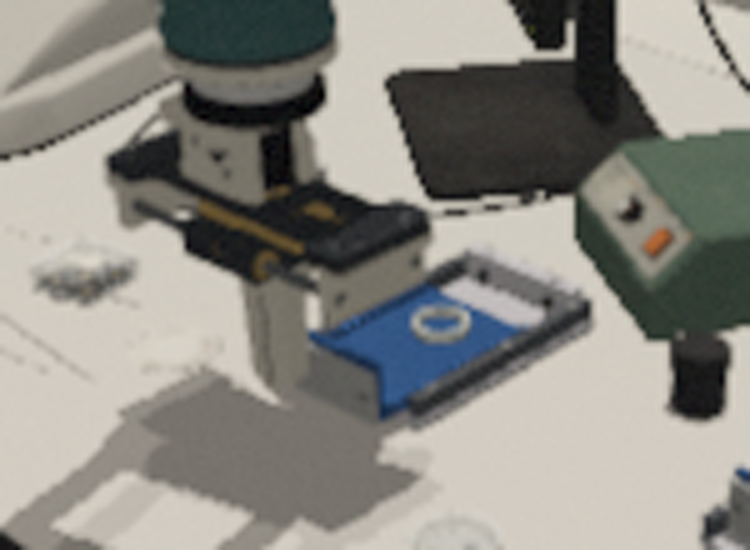

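View pics/w3.png

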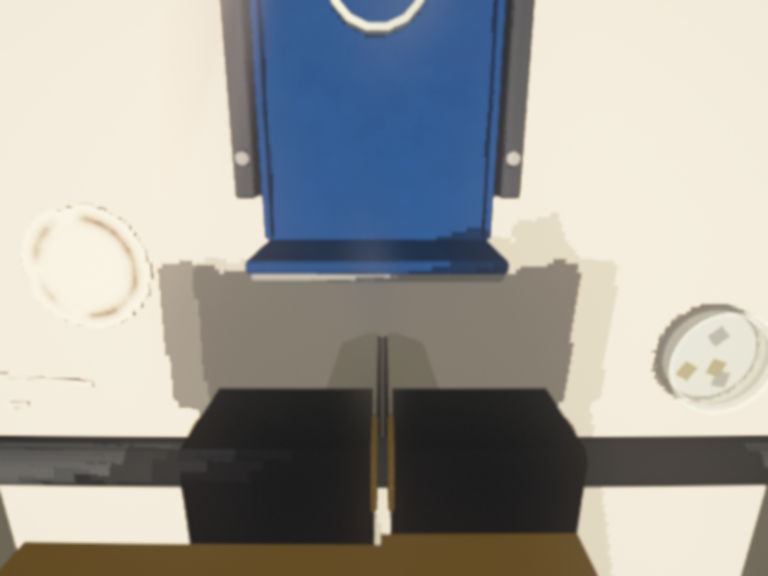

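>>> {"method": "move_arm", "body": {"deltas": [[0,[0.008,0,-0.008],[0,0,0]],[0,[0.016,0.001,-0.008],[0,0,0]],[0,[0.02,0.001,-0.008],[0,0,0]],[0,[0.024,0.001,-0.008],[0,0,0]],[0,[0.028,0.001,-0.008],[0,0,0]],[0,[0.032,0.002,-0.008],[0,0,0]],[0,[0.036,0.002,-0.008],[0,0,0]],[0,[0.04,0.002,-0.008],[0,0,0]]]}}

```text
time: 4.82
position: [0.4931, 0.1598, 0.0118]
tcp_rot: [-180.0, 0.0, -87.3]
contact_force: [-2.0, 1.8, 1.2]
finger_gap: 0.0006
```

>>> {"method": "move_arm", "body": {"deltas": [[0,[0.004,0,0],[0,0,0]],[0,[0.008,0,0],[0,0,0]],[0,[0.011,0.001,0],[0,0,0]],[0,[0.013,0.001,0],[0,0,0]],[0,[0.015,0.001,0],[0,0,0]]]}}

```text
time: 5.23
position: [0.508, 0.1607, 0.0116]
tcp_rot: [-180.0, 0.0, -87.3]
contact_force: [-2.2, 0.9, 1.3]
finger_gap: 0.0003
```

>>> {"method": "move_arm", "body": {"deltas": [[0,[0.002,0,0],[0,0,0]],[0,[0.003,0,0],[0,0,0]],[0,[0.003,0,0],[0,0,0]]]}}

```text
time: 5.48
position: [0.5087, 0.1607, 0.0116]
tcp_rot: [179.7, 0.0, -87.3]
contact_force: [-23.7, -0.2, 14.6]
finger_gap: 0.0005
```

>>> {"method": "move_arm", "body": {"deltas": [[0,[0,0,0],[0,0,0]],[0,[0,0,0],[0,0,0]],[0,[-0.03,0,0],[0,0,0]],[0,[-0.06,0,0.02],[0,0,0]],[0,[-0.06,0,0.05],[0,0,0]],[0,[-0.06,-0.02,0.09],[0,0,0]],[0,[-0.05,-0.05,0.12],[0,0,0]],[0,[-0.04,-0.09,0.12],[0,0,0]]]}}

```text
time: 6.15
position: [0.4719, 0.0742, 0.1378]
tcp_rot: [-179.5, 0.0, -87.1]
contact_force: [1.8, 1.0, 0.7]
finger_gap: 0.0007
```

```bash
python3 snap.py top t4
python3 - <<'E'
import numpy as np,cv2
from h import *
from rig import calibration
p=np.load('t4.npz')['p']
cv2.imwrite('pics/t4z.png',cv2.resize(p[140:250,170:340],None,fx=4.7,fy=4.7,interpolation=2)[:,:,::-1])
E
```

```text
(no output)
```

View pics/t4z.png

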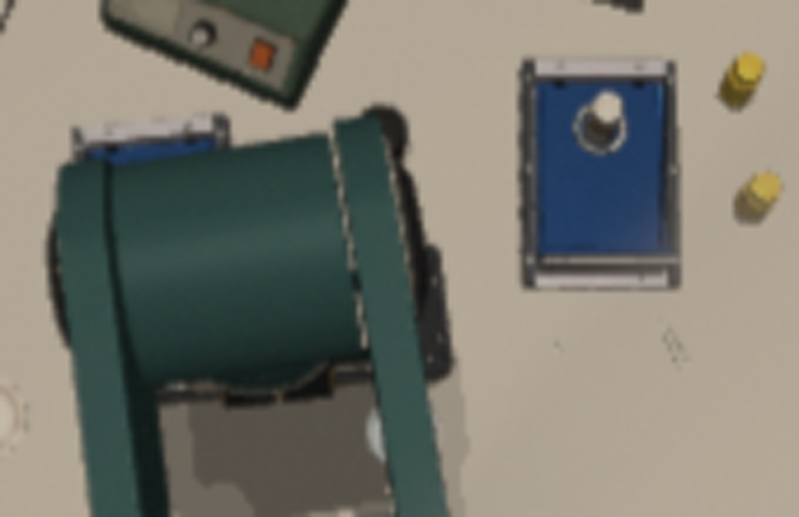

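>>> {"method": "move_arm", "body": {"deltas": [[0,[0.005,-0.035,0],[0,0,-0.03]],[0,[0.01,-0.07,0],[0,0,-0.06]],[0,[0.015,-0.105,0],[0,0,-0.09]],[0,[0.02,-0.14,0],[0,0,-0.12]],[0,[0.025,-0.175,0],[0,0,-0.12]],[0,[0.03,-0.205,0],[0,0,-0.12]],[0,[0.03,-0.212,0],[0,0,-0.12]],[0,[0.03,-0.212,0],[0,0,-0.12]]]}}

```text
time: 6.87
position: [0.4999, -0.1402, 0.1311]
tcp_rot: [180.0, -0.0, -94.3]
contact_force: [-0.3, 1.5, -0.3]
finger_gap: 0.0004
```

```bash
python3 snap.py wrist w5; python3 snap.py scene s5; python3 -c "
from rig import *;s=read_state();print(s['position'],s['tcp_rot'])"
```

```text
[ 0.49992333 -0.13801511  0.13123383] [ 1.79988172e+02  1.85841899e-02 -9.41701558e+01]
```

View pics/w5.png

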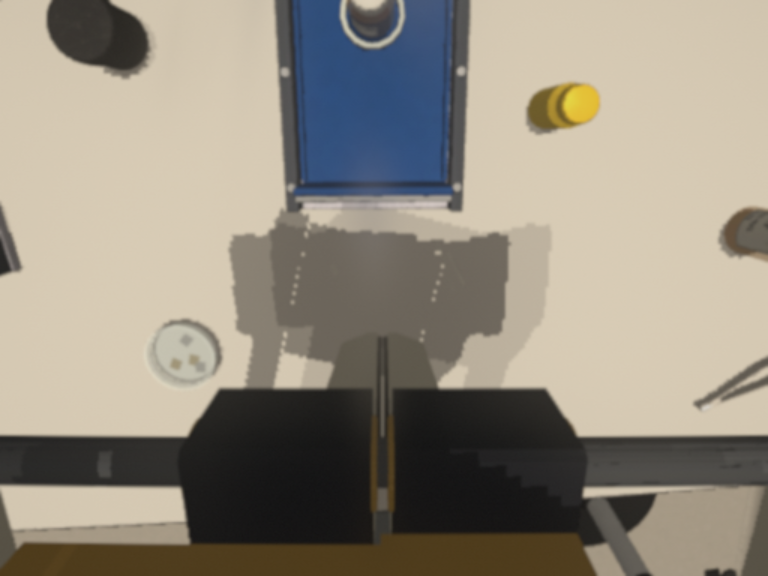

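View pics/s5.png

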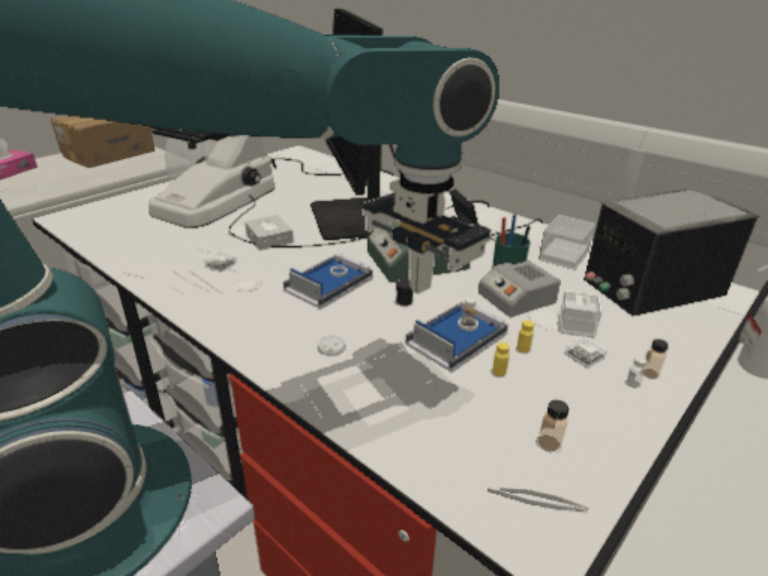

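Run:
```python
from h import *
d=np.load('w5.npz'); D=d['d']; c={k:d[k] for k in('mtx','k1','origin','orientation')};c['k1']=float(c['k1'])
u=lambda a:np.array(a,float)/1.5-.2
print('ring',onplane(c,u([(373,13)]),.023).round(4),'liptop rear?',onplane(c,u([(296,186),(452,185)]),.051).round(4),'front',onplane(c,u([(296,203),(452,200)]),.046).round(4))
for row in list(range(116,140,2))+list(range(222,230,2)):
    o,r=rays(c,[(246,row)]); print(row,(o+r*D[row,246]).round(4),d['p'][row,246])
s=calibration=None
from rig import calibration
s=np.load('s5.npz');c={k:s[k] for k in('mtx','k1','origin','orientation')};c['k1']=float(c['k1'])
print('B ring scene',onplane(c,u([(340,270)]),.023),'A',onplane(c,u([(468,323)]),.023))
```

```text
ring [[ 0.6442 -0.1455  0.023 ]] liptop rear? [[ 0.5561 -0.0969  0.051 ]
 [ 0.5503 -0.1817  0.051 ]] front [[ 0.5463 -0.0949  0.046 ]
 [ 0.5415 -0.1821  0.046 ]]
116 [[ 0.5569 -0.1362  0.0158]] [ 68  89 128]
118 [[ 0.5552 -0.1361  0.0165]] [ 71  90 129]
120 [[ 0.5533 -0.1359  0.0159]] [ 69  85 116]
122 [[ 0.5525 -0.1361  0.0273]] [66 73 89]
124 [[ 0.5524 -0.1366  0.0457]] [69 77 97]
126 [[ 0.5515 -0.1367  0.0527]] [ 74  89 120]
128 [[ 0.5496 -0.1365  0.0505]] [ 75  90 119]
130 [[ 0.5481 -0.1363  0.0508]] [109 111 121]
132 [[ 0.546  -0.1361  0.0474]] [149 145 140]
134 [[ 0.5443 -0.1359  0.0466]] [142 136 134]
136 [[ 0.5377 -0.1344  0.0084]] [172 165 162]
138 [[ 0.5357 -0.1342  0.0077]] [165 157 152]
222 [[ 0.5088 -0.1357  0.1521]] [100  94  83]
224 [[ 0.5089 -0.1358  0.1551]] [98 92 80]
226 [[ 0.5095 -0.1359  0.1592]] [98 92 80]
228 [[ 0.5092 -0.1359  0.1612]] [98 92 80]
B ring scene [[0.61859904 0.16050572 0.023     ]] A [[ 0.64177488 -0.1486408   0.023     ]]
```

>>> {"method": "move_arm", "body": {"deltas": [[0,[0.03,0,0],[0,0,0]],[0,[0.06,0,0],[0,0,0]],[0,[0.075,-0.002,0],[0,0,0]],[0,[0.075,-0.002,-0.02],[0,0,0]],[0,[0.075,-0.002,-0.045],[0,0,0]],[0,[0.075,-0.002,-0.065],[0,0,0]],[0,[0.075,-0.002,-0.075],[0,0,0]],[0,[0.075,-0.002,-0.075],[0,0,0]]]}}

```text
time: 7.63
position: [0.574, -0.1388, 0.0543]
tcp_rot: [179.8, 0.0, -94.1]
contact_force: [-0.3, 0.6, -0.5]
finger_gap: 0.0001
```

```bash
python3 snap.py wrist w6;python3 snap.py scene s6
python3 - <<'E'
from h import *
d=np.load('w6.npz'); D=d['d']; c={k:d[k] for k in('mtx','k1','origin','orientation')};c['k1']=float(c['k1'])
for row in range(210,232,2):
    o,r=rays(c,[(246,row)]); print(row,(o+r*D[row,246]).round(4))
s=np.load('s6.npz')['p']; cv2.imwrite('pics/s6z.png',cv2.resize(s[130:260,230:380],None,fx=4.6,fy=4.6,interpolation=2)[:,:,::-1])
E
```

```text
210 [[ 0.5678 -0.1316  0.0159]]
212 [[ 0.5667 -0.1315  0.0173]]
214 [[ 0.5647 -0.1314  0.0162]]
216 [[ 0.5631 -0.1312  0.0161]]
218 [[ 0.5612 -0.1311  0.0154]]
220 [[ 0.5599 -0.131   0.016 ]]
222 [[ 0.583  -0.1343  0.0753]]
224 [[ 0.5829 -0.1344  0.078 ]]
226 [[ 0.5832 -0.1345  0.0814]]
228 [[ 0.583  -0.1345  0.0835]]
230 [[ 0.5835 -0.1347  0.0872]]
```

View pics/w6.png

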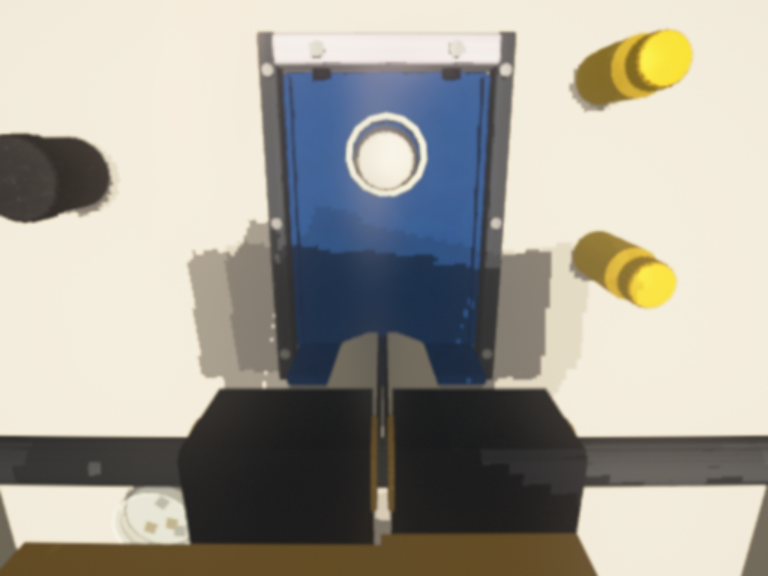

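View pics/s6z.png

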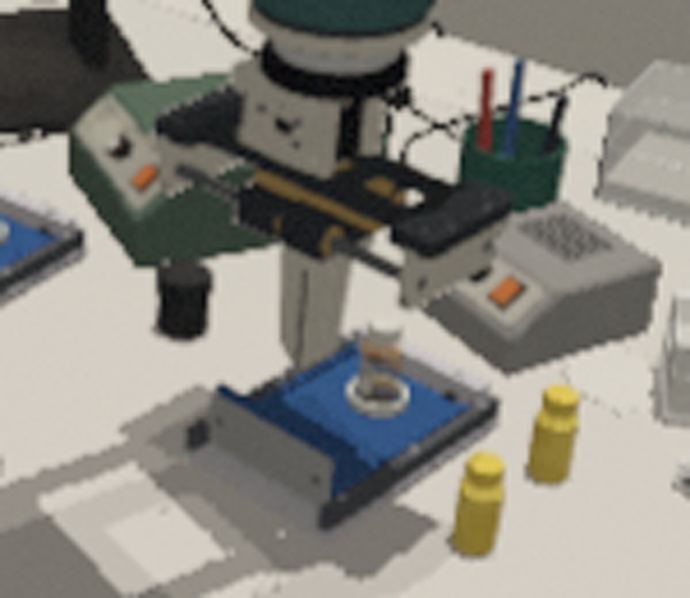

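>>> {"method": "move_arm", "body": {"deltas": [[0,[0,-0.001,-0.015],[0,0,0]],[0,[0,-0.001,-0.03],[0,0,0]],[0,[0,-0.001,-0.04],[0,0,0]],[0,[0,-0.001,-0.046],[0,0,0]],[0,[0,-0.001,-0.049],[0,0,0]],[0,[0,-0.001,-0.049],[0,0,0]]]}}

```text
time: 8.23
position: [0.5751, -0.1414, 0.0076]
tcp_rot: [-180.0, -0.0, -94.1]
contact_force: [-0.6, 0.3, 0.3]
finger_gap: 0.0004
```

>>> {"method": "move_arm", "body": {"deltas": [[0,[-0.003,0,-0.001],[0,0,0]],[0,[-0.007,0.001,-0.001],[0,0,0]],[0,[-0.01,0.001,-0.001],[0,0,0]],[0,[-0.012,0.001,-0.001],[0,0,0]],[0,[-0.014,0.001,-0.001],[0,0,0]],[0,[-0.016,0.001,-0.001],[0,0,0]],[0,[-0.018,0.001,-0.001],[0,0,0]],[0,[-0.021,0.0015,-0.001],[0,0,0]]]}}

```text
time: 8.9
position: [0.5541, -0.1401, 0.0066]
tcp_rot: [-180.0, -0.0, -94.1]
contact_force: [1.5, -1.1, 0.7]
finger_gap: 0.0005
```

>>> {"method": "move_arm", "body": {"deltas": [[0,[-0.003,0,0],[0,0,0]],[0,[-0.006,0,0],[0,0,0]],[0,[-0.009,0.001,0],[0,0,0]],[0,[-0.012,0.001,0],[0,0,0]],[0,[-0.015,0.001,0],[0,0,0]],[0,[-0.018,0.001,0],[0,0,0]],[0,[-0.021,0.0015,0],[0,0,0]],[0,[-0.024,0.002,0],[0,0,0]]]}}

```text
time: 9.57
position: [0.5297, -0.1381, 0.0064]
tcp_rot: [180.0, -0.0, -94.1]
contact_force: [1.1, -2.3, -0.1]
finger_gap: 0.0002
```

```bash
python3 snap.py wrist w7
```

View pics/w7.png

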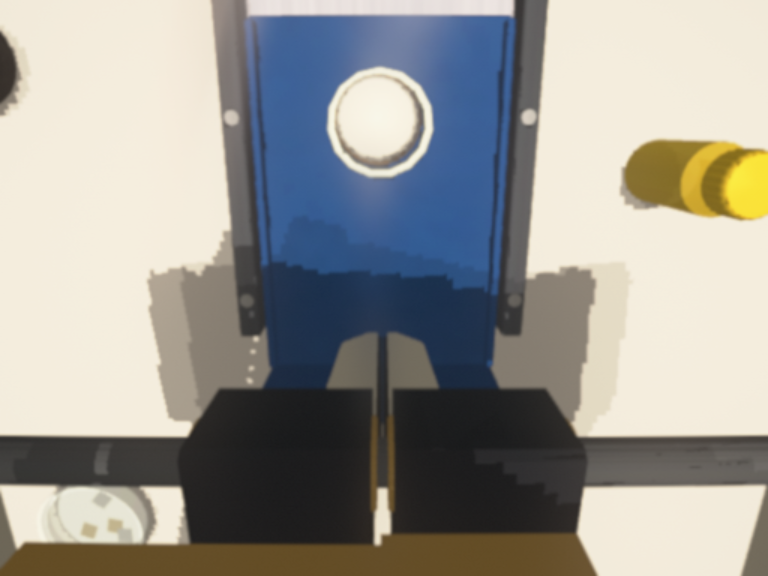

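Tray A is drawing out (its floor edge is at row 15) and the vial stands centred in the ring at (380,120). I'll continue to the stop.

>>> {"method": "move_arm", "body": {"deltas": [[0,[-0.003,0,0],[0,0,0]],[0,[-0.006,0,0],[0,0,0]],[0,[-0.01,0.001,0],[0,0,0]],[0,[-0.014,0.001,0],[0,0,0]],[0,[-0.018,0.001,0],[0,0,0]],[0,[-0.022,0.0015,0],[0,0,0]],[0,[-0.026,0.002,0],[0,0,0]],[0,[-0.029,0.002,0],[0,0,0]]]}}

```text
time: 10.28
position: [0.5005, -0.1359, 0.0064]
tcp_rot: [180.0, 0.0, -94.1]
contact_force: [1.9, 1.7, -0.7]
finger_gap: 0.0006
```

>>> {"method": "move_arm", "body": {"deltas": [[0,[-0.003,0,0],[0,0,0]],[0,[-0.006,0,0],[0,0,0]],[0,[-0.009,0.001,0],[0,0,0]],[0,[-0.011,0.001,0],[0,0,0]],[0,[-0.013,0.001,0],[0,0,0]],[0,[-0.015,0.001,0],[0,0,0]],[0,[-0.017,0.001,0],[0,0,0]],[0,[-0.018,0.001,0],[0,0,0]]]}}

```text
time: 10.95
position: [0.4828, -0.1349, 0.0064]
tcp_rot: [180.0, 0.0, -94.1]
contact_force: [0.8, 1.9, -0.6]
finger_gap: 0.0007
```

>>> {"method": "move_arm", "body": {"deltas": [[0,[-0.001,0,0],[0,0,0]],[0,[-0.002,0,0],[0,0,0]],[0,[-0.003,0,0],[0,0,0]],[0,[-0.004,0,0],[0,0,0]],[0,[-0.004,0,0],[0,0,0]]]}}

```text
time: 11.37
position: [0.482, -0.1349, 0.0066]
tcp_rot: [-179.6, 0.0, -94.1]
contact_force: [33.2, 0.7, -20.4]
finger_gap: 0.0003
```

>>> {"method": "move_arm", "body": {"deltas": [[0,[0,0,0],[0,0,0]],[0,[0.004,0,0],[0,0,0]],[0,[0.008,0,0],[0,0,0]],[0,[0.014,0,0],[0,0,0]],[0,[0.014,0,0.015],[0,0,0]],[0,[0.014,0,0.04],[0,0,0]],[0,[0.014,0,0.075],[0,0,0]],[0,[0.014,0,0.11],[0,0,0]]]}}

```text
time: 12.03
position: [0.4925, -0.1348, 0.1171]
tcp_rot: [179.9, 0.0, -94.1]
contact_force: [0.9, -0.5, 0.3]
finger_gap: 0.0004
```

>>> {"method": "move_arm", "body": {"deltas": [[0,[-0.01,-0.02,0.03],[0,0,0]],[0,[-0.02,-0.05,0.05],[0,0,0]],[0,[-0.03,-0.09,0.06],[0,0,0]],[0,[-0.05,-0.13,0.06],[0,0,0]],[0,[-0.07,-0.165,0.06],[0,0,0]],[0,[-0.09,-0.2,0.06],[0,0,0]],[0,[-0.1,-0.22,0.06],[0,0,0]],[0,[-0.1,-0.22,0.06],[0,0,0]]]}}

```text
time: 12.7
position: [0.3909, -0.3583, 0.1762]
tcp_rot: [179.9, -0.0, -94.4]
contact_force: [0.5, 0.5, -0.9]
finger_gap: 0.0004
```

```bash
python3 snap.py top t8;python3 snap.py scene s8
python3 - <<'E'
from h import *
p=np.load('t8.npz')['p']
cv2.imwrite('pics/t8z.png',cv2.resize(p[140:250,170:340],None,fx=4.7,fy=4.7,interpolation=2)[:,:,::-1])
s=np.load('s8.npz')['p']; cv2.imwrite('pics/s8z.png',cv2.resize(s[160:270,170:380],None,fx=3.8,fy=3.8,interpolation=2)[:,:,::-1])
E
```

```text
(no output)
```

View pics/t8z.png

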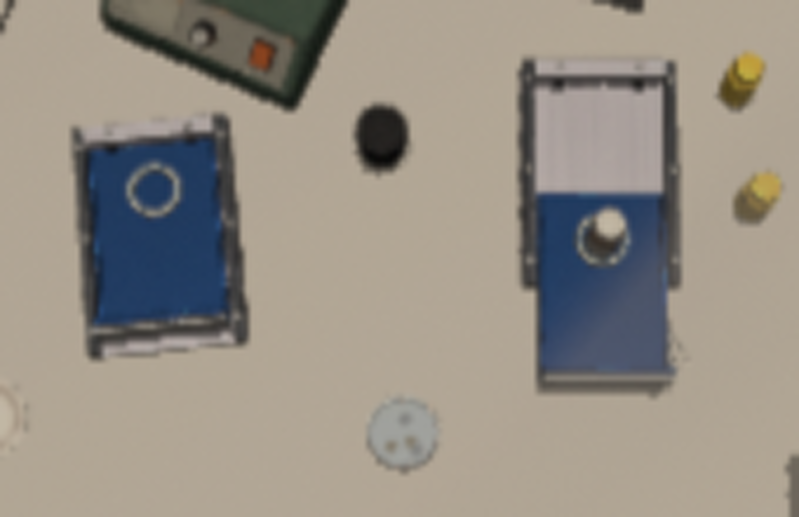

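View pics/s8z.png

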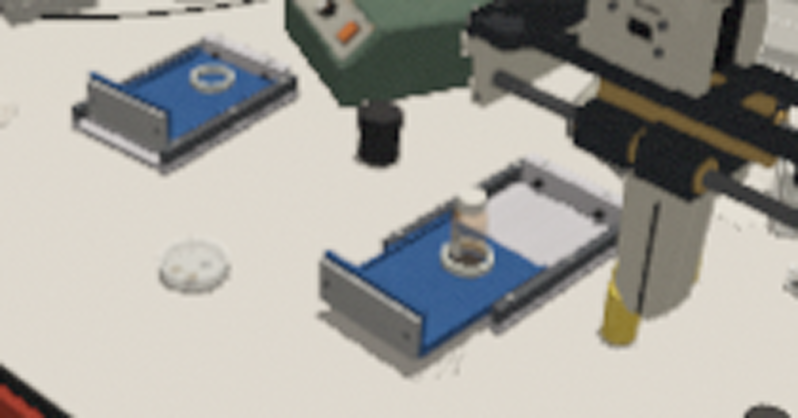

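Run:
```python
from h import *
from rig import *
c=calibration('top');Z=lambda a:np.array(a,float)/4.7+[170,140]-.4
P=onplane(c,Z([(600,128),(603,237),(158,238),(153,190)]),.023); print(np.linalg.norm(P[0]-P[1]),np.linalg.norm(P[2]-P[3]))
p=np.load('top0.npz')['p'].astype(int);q=np.load('t8.npz')['p'].astype(int)
for n,P in dict(tub=(.646,.007,.02),petri=(.439,.003,.01),tall=(.504,-.394,.04),gel=(0,0,0)).items():
    u=(132,227) if n=='gel' else proj(c,[P])[0].astype(int); 
    a=p[u[1]-12:u[1]+12,u[0]-12:u[0]+12];b=q[u[1]-12:u[1]+12,u[0]-12:u[0]+12];print(n,abs(a-b).mean())
print(read_state()['contact_force']); print(job_done())
```

```text
0.07790515767928026 0.03434843603059175
tub 9.719907407407407
petri 11.321180555555555
tall 9.251157407407407
gel 10.369212962962964
[ 0.18034459 -0.45514713 -0.16211068]
the job is handed in; nothing more can be done
None
```

I pushed the empty blue tray home with closed fingertips until it hit its stop (about 24 N). I then hooked behind the loaded tray's lip and drew it out to its stop (about 33 N). After lifting clear, I handed the job in at about 13 s.

**Final checks:**
- **Trays:** the last pictures show the empty tray home, having moved about 34 mm. The loaded tray is out, measured at about 78 mm, which is within measuring error of its 80 mm stop.
- **Vial:** it stands upright in its nest.
- **Bystanders:** the tub and petri dish sit at the same pixels as at the start. I compared image patches for all four bystanders, and the differences were uniform (9 to 11 grey levels), so nothing points to one of them having moved. The job was handed in with that check, and I did not locate the tall vial or the gel box again separately.
- **Contact:** the tool read under 1 N, so the robot was touching nothing.

**What disagreed:** the camera depth showed the fingertips about 36 mm higher than the reported TCP and nose length implied. My first push therefore passed over the empty tray's lip without touching it. I measured the real fingertip height and used it for both the push and the pull.

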